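# Set out the turned lamp parts for oiling

### The arm

A 6-joint arm with a two-finger parallel gripper is mounted at the origin on the work surface. World frame = base frame: x ahead of the robot, y to its left, z up, the work surface at z = 0. Lengths are in mm, angles in rad, forces in N, time in s.
With the tool pointing down it reaches from about 350 to 875 mm from the base axis. Payload 4.2 kg.
Tool frame: the origin (TCP) lies midway between the tips of the shut fingers; the grasp point (between the pads) lies 19 mm behind it; y points along the fingers, x is the direction in which the jaws open and shut, and the axes are right-handed (so a half turn about y gives the same grasp; the last joint's range is limited). The gripper opens to 85 mm and grips with 20 to 120 N. Pads are 22 mm wide; open, the fingers measure 114 mm over their backs; the gripper's body (76 mm by 85 mm) begins 54 mm behind the grasp point. The pads swing forward as they close: fully open they stand 13 mm farther back than shut.
Start: joints at [-1.017, 0.385, 0.008, 0, -1.194, -0.259], TCP at [181.609, -598.011, 231.312] pointing down, gripper open.
Joint ranges: [-3.14, 3.14], [-1.21, 2.06], [-1.07, 1.41], [-3.16, 2.05], [-2.99, -0.16], [-3.1, 3.1]. Speed limits (rad/s): [2.79, 2.79, 3.14, 3.14, 3.14, 3.14].

### API

Orientations are given as a unit quaternion [x, y, z, w].
In Python, from workcell import readout, vision, order gives the robot as it stands.
- The arm moves only by the tool carry_out, never from a script. Its argument "increments" is a list of rows, each a list of 5 numbers: the gripper command: -1 is fully open, 1 is shut, values between are in proportion, then the shift along the tool's x, y, z in m, then the turn about the tool's y in degrees. A call has exactly 8 rows; each row shifts and turns the commanded pose from where the row before left it, along the tool's axes as they then stand; what a row does not reach is not made up. A row lasts 1/12 s, in which the tool goes at most 41.7 mm and 7.16 degrees, less where a joint would pass 70% of its speed; a pose out of reach is approached as far as the arm can. A call is refused whole if a number of a shift passes 0.0417 or a number of a turn 7.16, either way. A call with a gripper value outside its range is refused whole. The fingers move at their own pace and stop on an object; "force" is the grip in N (left out, the last holds). Time passes only in rows, so rows that do not move let the fingers close, or fill a call up. It gives the time, the measured TCP pose, the force and the opening at its end, in the units of the state.
- readout.observe(): the state, without advancing time (a new reading comes with each control period).
- vision.get_image(name): name is "side" or "top" or "wrist"; returns the picture (400x640x3 uint8, red, green, blue); there is no depth.
- vision.calibration(name): a dict with "camera_matrix" (3x3 intrinsics, pixels), "position" and "orientation" of the camera in the world; the wrist camera has in their place "T_tool_cam" (4x4, takes a point from camera to tool coordinates, whose origin is the TCP and whose axes are the tool frame's). Camera axes: x right, y down, z forward; pixel columns grow to the right and rows downward; lengths in mm; the calibration is good to about 2 mm. A picture is of the moment at which its call begins: read the wrist's pose just before it. calibration takes no time and is no camera call.
- order.close_job(): hands the job in, once; it reports no verdict.
Trained networks look in the newest picture that a camera, given by its name, has taken for a name from the list of things; names that differ only in an ending like _2 or _b are one class to them, and where a whole thing is asked for, a point or a joint stands for the part that bears it (a point fixed in the world has none). Each returns a list of dicts, best first, with "score" (0 to 1); they miss things now and then, are a little off and sometimes report something else, mostly with a low value. They report only what shows in the picture. A call takes as long as a camera call. They do not tell look-alikes from the thing itself.
- vision.silhouettes(camera, thing): "mask" (400x640 bool, what is visible of it) and "at" ([column, row] in pixels, amid what is visible of it).
- vision.tip_of(camera, thing): "at" ([column, row] in pixels: a listed point, or the origin of a listed thing).
The state is a dict: "t": time; "joint_pos": joint angles; "dq": joint speeds; "joint_efforts": joint torques, N m; "eef_pos": TCP position; "tcp_rot": TCP orientation; "contact_force": force on the tool from outside, world axes, zero at the start; "moment": the same for the moment, N m; "finger_gap": opening from 0.0 (shut) to 1.0 (fully open).
Only numpy, scipy, OpenCV 4.12 (cv2) and the standard library are available. Lean on these libraries where they do the work, as an engineer would, in place of code of your own. Each camera call takes 0.05 s, during which the arm holds its last target. There are 200 camera calls.

### The job

Set out the five turned parts of a lamp for oiling: stand the round foot, its thin stub upwards, centred on the square tile on the long board, and slip the ring-shaped collar over that stub so that it lies flat on the foot. Stand the column upright in the middle of the long board, midway between the square tile and the round cork mat, stand the ball finial upright and centred on the cork mat, and lay the spindle centred in both notches of the V-notched rest. Leave the round wax tin where it stands, and let go of everything at the end.

Things in the scene. Friction and masses are not known exactly. Their poses are not given: they have to be found in the camera images.
- foot_mid (a point): The lamp's foot, plain pale wood: a round disc 80 mm across, 20 mm high, with a thin upright stub on its centre, 24 mm in diameter, from 20 to 55 mm above its underside. The point is on its axis, half-way up (27.5 mm above the underside); z is its upward axis. It can be lifted by the stub. At the start it stands stub up on the bench.
- collar_mid (a point): The collar, a plain pale wooden ring: 54 mm outside diameter, 31 mm bore, 24 mm high, lying flat on the bench at the start. The point is the centre of the ring, 12 mm above its underside; z is its axis. Home on the foot, its underside is 20 mm above the foot's underside, its point 4.5 mm above the foot's point.
- column_mid (a point): The column, plain pale wood, a vase shape 115 mm tall: 52 mm across at its base, belly 60 mm across at 38 mm up, and a straight neck 30 mm in diameter from 62 mm up to the top. The point is on its axis, half-way up (57.5 mm above the underside); z is its upward axis. It stands upright on the bench at the start.
- finial_mid (a point): The finial, plain pale wood, 62 mm tall: a round base 40 mm across and 8 mm thick, a short thin waist, and on it a ball 42 mm in diameter whose centre is 41 mm above the underside. The point is on its axis, half-way up (31 mm above the underside); z is its upward axis. It stands upright on the bench at the start.
- spindle_mid (a point): The spindle, plain pale wood, a 200 mm long bar lying on the bench: a round shaft 24 mm in diameter and 150 mm long, with a square block 30 mm x 30 mm and 25 mm long at each end. The point is its middle, on its axis, 15 mm above the bench while it lies there; x runs along its length.
- tile: The square tile, brown wood, 90 x 90 x 8 mm, fixed on the long board near one of its ends (either). Origin: centre of its underside; its top is 8 mm above; z up.
- mat: The round mat, cork, 90 mm in diameter and 5 mm thick, fixed on the long board near the end opposite to the tile. Origin: centre of its underside; its top is 5 mm above; z up.
- board: The long board, dark wood, 340 x 110 x 9 mm, fixed flat on the bench. Origin: centre of its underside; its top is 9 mm above; y along its length, z up. The tile and the mat lie on it about 116 mm either side of its middle, which is bare.
- rest: Spindle rest, plywood, fixed: base plate 114 x 60 x 8 mm with two 12 mm thick cheeks, 45 mm either side of its middle, each with a 90 degree V-notch 50 mm wide, its bottom 24 and its top 49 mm up (prongs 64 mm wide over all). Origin: centre of its underside; x runs through both notches, the way the spindle is to lie; z up. With the shaft in both notches the spindle's axis is 41 mm above the origin.
- tin_mid (a point): A bystander: a closed round wax tin, painted blue, with a flat lid, 62 mm across and 26 mm high, loose on the bench among the wooden parts. The point is its centre, 13 mm above its underside. To be left where it is.
Not all that is in view belongs to the job. Leave any yellow look-alike of the part that bears collar_mid alone. Leave any red look-alike of the part that bears column_mid alone.

How it is judged (in metres and radians):
At the end, for the whole second after the job is handed in: Foot upright on the tile, column on the middle of the board, finial on the mat, each within 15 mm and 0.1 rad; collar home round the stub, within 6 mm of its axis and 3 mm of its height; spindle in both notches within 20 mm lengthwise, 8 mm sideways, 5 mm in height, 0.12 rad (horizontal distance between foot_mid and tile below 0.015 m and z of foot_mid in the frame of tile between 0.0325 and 0.0385 m and angle between each of foot_mid, column_mid, finial_mid's own z axis and vertical below 0.1 rad and horizontal distance between collar_mid and foot_mid below 0.006 m and z of collar_mid in the frame of foot_mid between 0.001 and 0.0075 m and horizontal distance between column_mid and board below 0.015 m and z of column_mid in the frame of board between 0.0635 and 0.0695 m and horizontal distance between finial_mid and mat below 0.015 m and z of finial_mid in the frame of mat between 0.033 and 0.039 m and x of spindle_mid in the frame of rest between -0.02 and 0.02 m and y of spindle_mid in the frame of rest between -0.008 and 0.008 m and z of spindle_mid in the frame of rest between 0.036 and 0.046 m and angle between the x axis of spindle_mid and the x axis of rest, either way round below 0.12 rad); the robot touches nothing.
It fails at once if the wax tin is pushed more than 25 mm from its place (distance of tin_mid from where it was at the start of the episode above 0.025 m).
It also fails if it takes over 125 s, if anything falls off the work surface, if the arm or the gripper's body presses on something with over 40 N, if the wrist force passes 120 N, or if a joint passes its speed limit or range.

## Working session

There is one attempt and no reset: what is moved stays moved. The work goes in short steps, Python scripts to look and compute and a tool call to move; the robot and the scene stay as the last step left them, time stands still between calls to the robot, and variables do not carry over. Pictures are saved under pics/ and viewed, about 12 in all and at most 16, crops included, and the job is handed in when it is done.

Besides the shell and the picture viewer there is one more tool, called after "Call:" as a command line: name --pt "numbers of a row" for each row, then --argument value for the rest. carry_out: Moves the arm, as the interface text tells. Its arguments: {"type":"object","properties":{"increments":{"type":"array","items":{"type":"array","items":{"type":"number"}}},"force":{"type":"number"}},"required":["increments"]}

```bash
ls; mkdir -p pics; cat > h.py <<'E'
import numpy as np, cv2
from scipy.spatial.transform import Rotation as R
from workcell import readout, vision, order
def cam(name, st=None):
    c=vision.calibration(name); K=np.array(c["camera_matrix"],float)
    if "T_tool_cam" in c:
        st=st or readout.observe()
        T=np.eye(4); T[:3,:3]=R.from_quat(st["tcp_rot"]).as_matrix(); T[:3,3]=st["eef_pos"]
        T=T@np.array(c["T_tool_cam"]); return K,T[:3,:3],T[:3,3]
    o=np.array(c["orientation"],float)
    Rm=o if o.shape==(3,3) else R.from_quat(o).as_matrix()
    return K,Rm,np.array(c["position"],float)
def px2w(C,uv,z):
    K,Rm,p=C; d=Rm@np.linalg.solve(K,[uv[0],uv[1],1.0]); return p+d*(z-p[2])/d[2]
def w2px(C,X):
    K,Rm,p=C; q=K@(Rm.T@(np.array(X,float)-p)); return q[:2]/q[2]
def save(name,img): cv2.imwrite("pics/"+name,cv2.cvtColor(np.ascontiguousarray(img),cv2.COLOR_RGB2BGR))
E
python3 - <<'E'
from h import *
for n in("top","side"):
    save(n+"0.png",vision.get_image(n)); c=vision.calibration(n); print(n,c)
print(vision.calibration("wrist"))
print(readout.observe())
C=cam("top"); vision.get_image("top")
H=dict(foot_mid=27.5,collar_mid=12,column_mid=57.5,finial_mid=31,spindle_mid=15,tile=9,mat=9,board=0,rest=0,tin_mid=13)
for k,z in H.items():
    for r in vision.tip_of("top",k)[:3]: print(k,round(r["score"],2),np.round(r["at"]),px2w(C,r["at"],z).round(1))
E
```

```text
pics
top {'camera_matrix': array([[382.10502749,   0.        , 317.80656943],
       [  0.        , 382.10502749, 197.78357326],
       [  0.        ,   0.        ,   1.        ]]), 'position': array([433.2619396 , -19.45114461, 977.21936372]), 'orientation': array([ 0.71638735, -0.69675741,  0.03444507, -0.01148074])}
side {'camera_matrix': array([[430.25567392,   0.        , 314.9295207 ],
       [  0.        , 430.25567392, 194.35103599],
       [  0.        ,   0.        ,   1.        ]]), 'position': array([265.43151241, 644.61956692, 886.56688748]), 'orientation': array([-0.18014216,  0.91937936, -0.34406618,  0.06252091])}
{'camera_matrix': array([[346.71261145,   0.        , 318.87426918],
       [  0.        , 346.71261145, 201.926679  ],
       [  0.        ,   0.        ,   1.        ]]), 'T_tool_cam': array([[ 9.99999872e-01, -1.17427083e-04, -4.91611093e-04,
         3.76806265e-01],
       [ 4.41208384e-04, -2.71716975e-01,  9.62377104e-01,
        -1.41496348e+02],
       [-2.46588215e-04, -9.62377198e-01, -2.71716888e-01,
         6.82438315e+01],
       [ 0.00000000e
[... 681 characters left out ...]
692562,  0.01220743]), 'finger_gap': 0.9993537228265593}
foot_mid 0.73 [381. 216.] [ 455.7 -209.3   27.5]
collar_mid 0.7 [268. 212.] [456.3  74.3  12. ]
collar_mid 0.55 [249. 259.] [337.8 116.4  12. ]
column_mid 0.91 [472. 243.] [ 394.4 -425.4   57.5]
column_mid 0.81 [424. 250.] [ 373.7 -309.1   57.5]
finial_mid 0.73 [214. 228.] [413.8 201.8  31. ]
spindle_mid 0.58 [427. 164.] [ 589.9 -327.6   15. ]
tile 0.84 [256. 155.] [601.5 109.9   9. ]
tile 0.52 [166. 243.] [372.4 324.    9. ]
mat 0.65 [346. 142.] [ 641.2 -118.3    9. ]
mat 0.64 [211. 222.] [427.2 215.8   9. ]
board 0.93 [302. 150.] [620.2  -7.    0. ]
rest 0.7 [176. 169.] [561.1 311.3   0. ]
tin_mid 0.85 [167. 243.] [372.4 320.8  13. ]
```

View pics/top0.png

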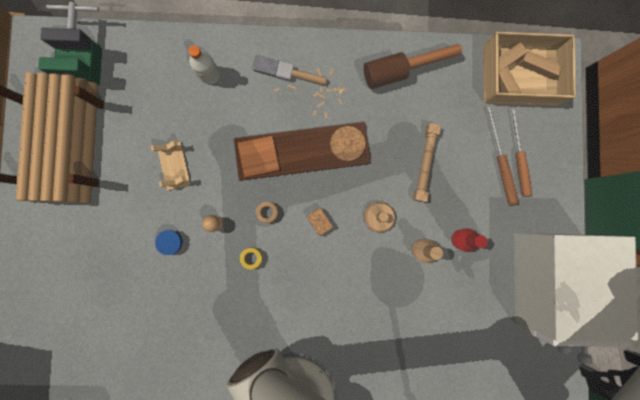

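View pics/side0.png

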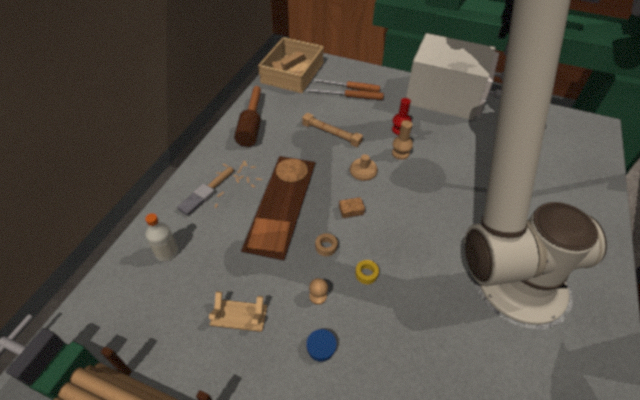

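```bash
python3 - <<'E'
from h import *
st=readout.observe(); M=R.from_quat(st["tcp_rot"]).as_matrix(); print(M.round(3), "yaw of tool x deg",np.degrees(np.arctan2(M[1,0],M[0,0])))
w=vision.get_image("wrist"); save("w0.png",w)
T=vision.get_image("top"); S=vision.get_image("side")
Ct,Cs=cam("top"),cam("side")
print("tcp px",w2px(Ct,st["eef_pos"]),w2px(Cs,st["eef_pos"]))
crop=cv2.resize(T[120:290,140:500],None,fx=2.2,fy=2.2,interpolation=cv2.INTER_CUBIC); save("crop0.png",crop)
H=dict(foot_mid=27.5,collar_mid=12,column_mid=57.5,finial_mid=31,spindle_mid=15,tile=9,mat=9,board=0,rest=0,tin_mid=13)
for k,z in H.items():
    for r in vision.tip_of("side",k)[:3]: print(k,round(r["score"],2),np.round(r["at"]),px2w(Cs,r["at"],z).round(1))
E
```

```text
[[-0.291  0.    -0.957]
 [ 0.957 -0.    -0.291]
 [-0.    -1.    -0.   ]] yaw of tool x deg 106.89165410706683
tcp px [597.79160523 359.57120963] [502.25950697  49.78805341]
foot_mid 0.65 [361. 163.] [ 461.5 -206.4   27.5]
collar_mid 0.79 [364. 276.] [343.3 126.7  12. ]
collar_mid 0.59 [327. 244.] [454.9  77.9  12. ]
column_mid 0.73 [402. 139.] [ 373.4 -315.    57.5]
column_mid 0.7 [403. 116.] [ 398.8 -420.1   57.5]
finial_mid 0.87 [321. 287.] [421.4 199.8  31. ]
spindle_mid 0.84 [330. 125.] [ 603.6 -343.2   15. ]
tile 0.96 [266. 236.] [603.7 109.9   9. ]
mat 0.86 [290. 169.] [ 645.4 -126.8    9. ]
board 0.95 [283. 202.] [613.9 -13.9   0. ]
rest 0.71 [240. 316.] [565.4 317.4   0. ]
tin_mid 0.74 [319. 345.] [380.  316.2  13. ]
```

View pics/crop0.png

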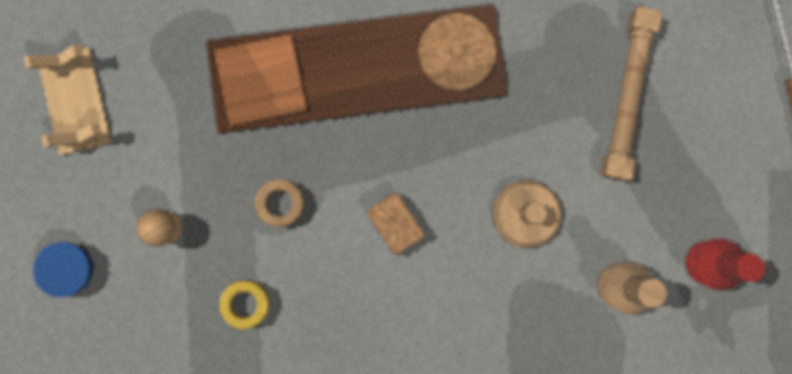

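View pics/w0.png

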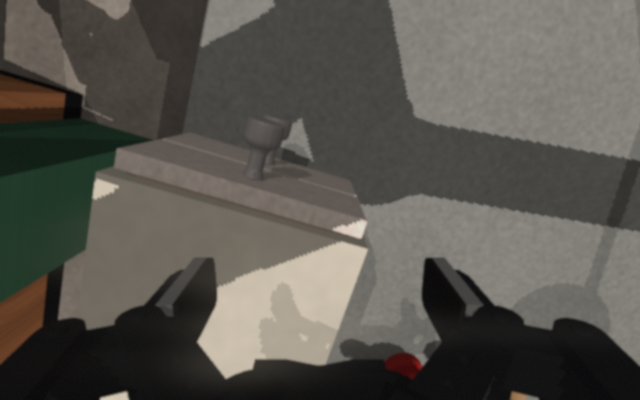

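Call:
carry_out --pt "-1 0 0 0 5.63" --pt "-1 0 0 0 5.63" --pt "-1 0 0 0 5.63" --pt "-1 0.031 0.003 -0.021 0" --pt "-1 0.031 0.003 -0.021 0" --pt "-1 0.031 0.003 -0.021 0" --pt "-1 0.031 0.003 -0.021 0" --pt "-1 0.031 0.003 -0.021 0"

```text
t: 1.97
eef_pos: [287.2, -441.6, 216.3]
tcp_rot: [0.5, 0.5, -0.5, -0.5]
contact_force: [0.5, -0.6, -0.6]
finger_gap: 0.999
```

Call:
carry_out --pt "-1 0.031 0.003 -0.021 0" --pt "-1 0.031 0.003 -0.021 0" --pt "-1 0.031 0.003 -0.021 0" --pt "-1 0.031 0.003 -0.021 0" --pt "-1 0.031 0.003 -0.021 0" --pt "-1 0.031 0.003 -0.021 0" --pt "-1 0 0 0 0" --pt "-1 0 0 0 0"

```text
t: 2.63
eef_pos: [413.6, -255.5, 198.4]
tcp_rot: [-0.499, -0.501, 0.501, 0.499]
contact_force: [-0.5, -0.4, 0.1]
finger_gap: 0.999
```

```bash
cat >> h.py <<'E'
H=dict(foot_mid=27.5,collar_mid=12,column_mid=57.5,finial_mid=31,spindle_mid=15,tile=9,mat=9,board=0,rest=0,tin_mid=13)
def look(names,png=None,n=3):
    st=readout.observe(); im=vision.get_image("wrist"); C=cam("wrist",st)
    M=R.from_quat(st["tcp_rot"]).as_matrix()
    print("t",round(st["t"],2),"tcp",np.round(st["eef_pos"],1),"yaw",round(np.degrees(np.arctan2(M[1,0],M[0,0])),2))
    for k in names:
        for r in vision.tip_of("wrist",k)[:n]:
            X=px2w(C,r["at"],H[k]); print(k,round(r["score"],2),np.round(r["at"]),"world",X.round(1),"from tcp",(X-st["eef_pos"]).round(1))
    if png: save(png,im)
    return st,im,C
E
python3 - <<'E'
from h import *
look(["foot_mid","column_mid","spindle_mid"],"w1.png",2)
E
```

```text
t 2.63 tcp [ 413.6 -255.5  198.4] yaw 90.23
foot_mid 0.97 [369. 218.] world [ 449.5 -207.6   27.5] from tcp [  35.9   47.9 -170.9]
column_mid 0.67 [243. 141.] world [ 374.2 -316.3   57.5] from tcp [ -39.4  -60.8 -140.9]
column_mid 0.66 [119. 176.] world [ 403.5 -421.1   57.5] from tcp [ -10.1 -165.6 -140.9]
spindle_mid 0.83 [256. 337.] world [ 590.5 -323.4   15. ] from tcp [ 176.9  -67.9 -183.4]
```

View pics/w1.png

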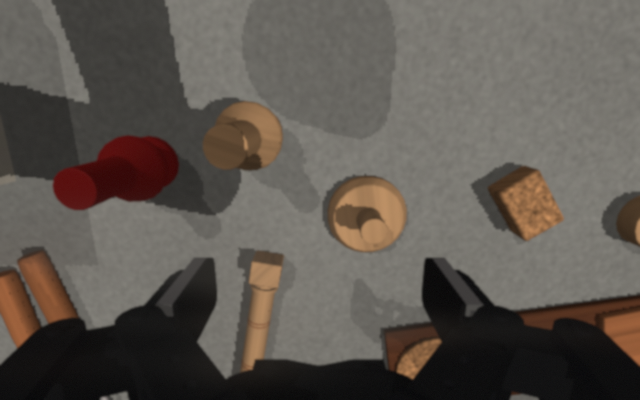

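Call:
carry_out --pt "-1 0.012 0.02 -0.01 0" --pt "-1 0.012 0.02 -0.01 0" --pt "-1 0.012 0.02 -0.01 0" --pt "-1 0.012 0.018 -0.008 0" --pt "-1 0 0 0 0" --pt "-1 0 0 0 0" --pt "-1 0 0 0 0" --pt "-1 0 0 0 0"

```text
t: 3.5
eef_pos: [450.9, -210.1, 121.5]
tcp_rot: [0.501, 0.5, -0.499, -0.5]
contact_force: [0.4, -0.1, 0.1]
finger_gap: 1.001
```

```bash
python3 - <<'E'
from h import *
st,im,C=look(["foot_mid"],"w2.png",2)
m=vision.silhouettes("wrist","foot_mid")[0]["mask"]; ys,xs=np.nonzero(m); print(xs.min(),xs.max(),ys.min(),ys.max())
e=cv2.fitEllipse(max(cv2.findContours(m.astype(np.uint8),0,1)[0],key=len)); print(e,px2w(C,e[0],18))
X=px2w(C,e[0],18)
for P,r in ((X+[0,0,2],40),(X+[0,0,37],12)):
    a=np.linspace(0,6.28,60); p=np.array([w2px(C,P+[r*np.cos(t),r*np.sin(t),0]) for t in a]).astype(np.int32); cv2.polylines(im:=np.ascontiguousarray(im),[p],True,(255,0,0))
save("w2.png",im)
E
```

```text
t 3.5 tcp [ 450.9 -210.1  121.5] yaw 89.92
foot_mid 0.73 [322. 207.] world [ 452.9 -207.6   27.5] from tcp [  2.    2.5 -94. ]
270 374 146 247
((322.33270263671875, 196.71290588378906), (101.4330062866211, 103.77657318115234), 88.81121063232422) [ 447.95115153 -207.15150562   18.        ]
```

View pics/w2.png

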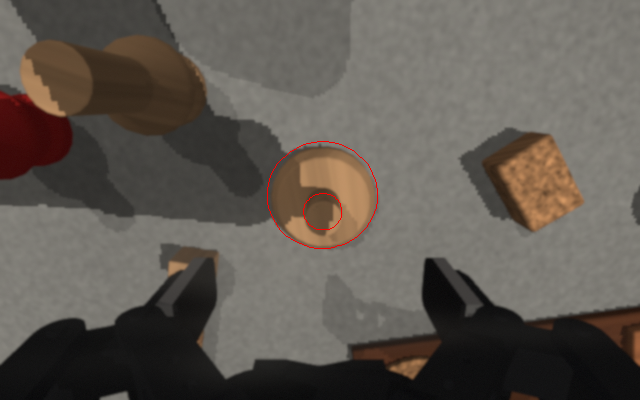

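Call:
carry_out --pt "-1 0.001 0.03 0 0" --pt "-1 0.001 0.03 0 0" --pt "-1 0 0.024 0 0" --pt "-1 0 0.01 0 0" --pt "-1 0 0 0 0" --pt "1 0 0 0 0" --pt "1 0 0 0 0" --pt "1 0 0 0 0" --force 50

```text
t: 4.32
eef_pos: [451.7, -207.2, 27.7]
tcp_rot: [0.501, 0.501, -0.499, -0.499]
contact_force: [0.5, 0.3, 0.9]
finger_gap: 0.608
```

Call:
carry_out --pt "1 0 0 0 0" --pt "1 0 0 0 0" --pt "1 0 0 0 0" --pt "1 0 0 0 0" --pt "1 0 0 0 0" --pt "1 0 0 0 0" --pt "1 0 0 0 0" --pt "1 0 0 0 0"

```text
t: 4.98
eef_pos: [451.3, -207.2, 27.3]
tcp_rot: [0.5, 0.5, -0.5, -0.499]
contact_force: [-1.7, -0.0, 6.9]
finger_gap: 0.266
```

Call:
carry_out --pt "1 0 -0.02 0 0" --pt "1 0 -0.03 0 0" --pt "1 0 -0.03 0 0" --pt "1 0 -0.02 0 0" --pt "1 0.03 0 -0.015 0" --pt "1 0.03 0 -0.015 0" --pt "1 0.03 0 -0.015 0" --pt "1 0.03 0 -0.015 0"

```text
t: 5.65
eef_pos: [510.4, -85.8, 126.2]
tcp_rot: [-0.5, -0.5, 0.5, 0.501]
contact_force: [0.4, -0.1, -1.3]
finger_gap: 0.263
```

Call:
carry_out --pt "1 0.03 0 -0.015 0" --pt "1 0.03 0 -0.015 0" --pt "1 0.03 0 -0.015 0" --pt "1 0 0 0 0" --pt "1 0 0 0 0" --pt "1 0 0 0 0" --pt "1 0 0 0 0" --pt "1 0 0 0 0"

```text
t: 6.32
eef_pos: [554.9, 2.0, 126.2]
tcp_rot: [-0.5, -0.499, 0.5, 0.501]
contact_force: [0.4, -0.0, -1.6]
finger_gap: 0.265
```

```bash
python3 - <<'E'
from h import *
st,im,C=look(["tile","mat","board","collar_mid"],"w3.png",2)
H["foot_mid"]=st["eef_pos"][2]+0.5
for r in vision.tip_of("wrist","foot_mid")[:1]: print("foot",px2w(C,r["at"],H["foot_mid"])-st["eef_pos"])
for k,z in(("tile",17),("mat",14)):
    m=vision.silhouettes("wrist",k)[0]["mask"]; c=max(cv2.findContours(m.astype(np.uint8),0,1)[0],key=len); b=cv2.minAreaRect(c); P=np.array([px2w(C,q,z)[:2] for q in cv2.boxPoints(b)]); print(k,P.round(1),P.mean(0),np.linalg.norm(P-np.roll(P,1,0),axis=1))
E
```

```text
t 6.32 tcp [554.9   2.  126.2] yaw 89.92
tile 0.67 [447. 248.] world [597.9 105.3   9. ] from tcp [  42.9  103.2 -117.2]
mat 0.6 [173. 292.] world [ 638.1 -120.1    9. ] from tcp [  83.2 -122.1 -117.2]
foot [1.86532699 0.5869998  0.5       ]
tile [[551.2  52.5]
 [542.3 136.9]
 [634.3 159. ]
 [645.   66.5]] [593.19059797 103.71393603] [94.86828974 84.84245741 94.58918478 93.05022487]
mat [[ 602.9 -167.9]
 [ 580.7  -83. ]
 [ 642.2  -73.8]
 [ 667.2 -163.7]] [ 623.26073363 -122.09748972] [64.48999116 87.68801879 62.16962847 93.40270305]
```

View pics/w3.png

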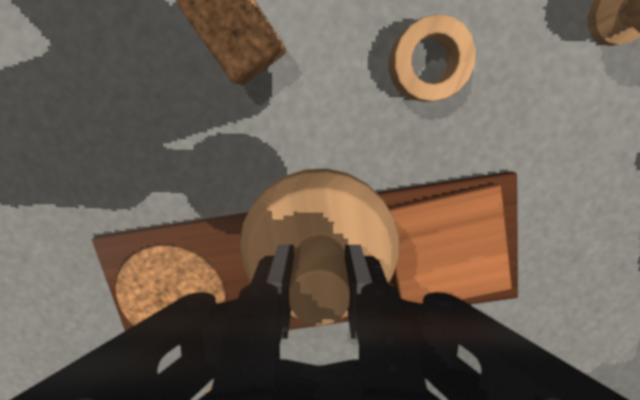

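Call:
carry_out --pt "1 0.026 0 -0.011 0" --pt "1 0.026 0 -0.011 0" --pt "1 0.026 0 -0.011 0" --pt "1 0.0255 0 -0.01 0" --pt "1 0 0.025 0 0" --pt "1 0 0.025 0 0" --pt "1 0 0.02 0 0" --pt "1 0 0.01 0 0"

```text
t: 7.38
eef_pos: [596.6, 106.1, 43.8]
tcp_rot: [-0.499, -0.498, 0.502, 0.501]
contact_force: [-22.7, 4.1, 53.6]
finger_gap: 0.263
```

Call:
carry_out --pt "1 0 0.001 0 0" --pt "1 0 0 0 0" --pt "1 0 0 0 0" --pt "-0.5 0 0 0 0" --pt "-0.5 0 0 0 0" --pt "-1 0 0 0 0" --pt "-1 0 0 0 0" --pt "-1 0 0 0 0"

```text
t: 8.05
eef_pos: [598.8, 106.5, 45.7]
tcp_rot: [0.5, 0.5, -0.5, -0.5]
contact_force: [0.4, 0.1, 0.0]
finger_gap: 0.95
```

Call:
carry_out --pt "-1 0 -0.026 0 0" --pt "-1 0 -0.026 0 0" --pt "-1 0 -0.026 0 0" --pt "-1 0 -0.026 0 0" --pt "-1 -0.008 0 0.034 0" --pt "-1 -0.008 0 0.034 0" --pt "-1 0 0 0 0" --pt "-1 0 0 0 0"

```text
t: 8.72
eef_pos: [528.9, 89.8, 149.8]
tcp_rot: [-0.5, -0.5, 0.5, 0.5]
contact_force: [0.8, 0.3, 0.3]
finger_gap: 1.0
```

```bash
python3 - <<'E'
from h import *
H["foot_mid"]=27.5+17
st,im,C=look(["foot_mid","tile","collar_mid","finial_mid"],"w4.png",2)
for k,z in(("foot_mid",17+18),("collar_mid",20)):
    for s in vision.silhouettes("wrist",k)[:2]:
        e=cv2.fitEllipse(max(cv2.findContours(s["mask"].astype(np.uint8),0,1)[0],key=len)); print(k,np.round(e[0]),np.round(e[1]),px2w(C,e[0],z).round(1))
E
```

```text
t 8.72 tcp [528.9  89.8 149.8] yaw 90.02
foot_mid 0.91 [340. 288.] world [601.8 106.7  44.5] from tcp [  72.9   16.8 -105.3]
collar_mid 0.29 [487.  56.] world [425.8 216.1  12. ] from tcp [-103.1  126.2 -137.8]
finial_mid 0.8 [491.  56.] world [428. 210.  31.] from tcp [-100.9  120.2 -118.8]
foot_mid [338. 273.] [89. 93.] [592.9 106.2  35. ]
collar_mid [303.  99.] [71. 73.] [456.7  78.7  20. ]
```

View pics/w4.png

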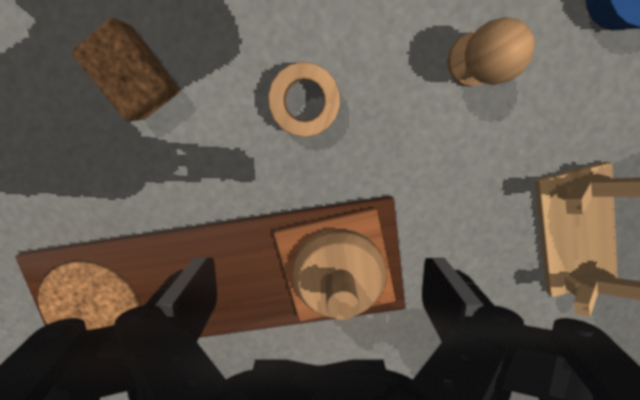

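Call:
carry_out --pt "-1 -0.004 0.017 0.024 0" --pt "-1 -0.004 0.017 0.024 0" --pt "-1 -0.003 0.016 0.024 0" --pt "-1 0 0 0 0" --pt "-1 0 0 0 0" --pt "-1 0 0 0 0" --pt "-1 0 0 0 0" --pt "-1 0 0 0 0"

```text
t: 9.73
eef_pos: [460.0, 80.1, 99.9]
tcp_rot: [0.5, 0.501, -0.499, -0.5]
contact_force: [-0.3, 0.2, -0.2]
finger_gap: 0.996
```

```bash
python3 - <<'E'
from h import *
st,im,C=look(["collar_mid"])
s=vision.silhouettes("wrist","collar_mid")[0]; m=s["mask"].astype(np.uint8)
cs,_=cv2.findContours(m,cv2.RETR_CCOMP,1); cs=sorted([c for c in cs if len(c)>20],key=len)[::-1]
for c in cs:
    e=cv2.fitEllipse(c); print(np.round(e[0],1),np.round(e[1],1),[px2w(C,e[0],z).round(1) for z in(12,20,24)])
g=cv2.cvtColor(im,cv2.COLOR_RGB2GRAY); save("c5.png",cv2.resize(im[100:300,200:440],None,fx=2,fy=2))
E
```

```text
t 9.73 tcp [460.   80.1  99.9] yaw 89.99
collar_mid 0.72 [319. 202.] world [457.   80.7  12. ] from tcp [ -3.1   0.6 -87.9]
[376.   27.2] [72.5 94. ] [array([347.4, 115. ,  12. ]), array([348.9, 113.8,  20. ]), array([349.7, 113.2,  24. ])]
```

View pics/c5.png

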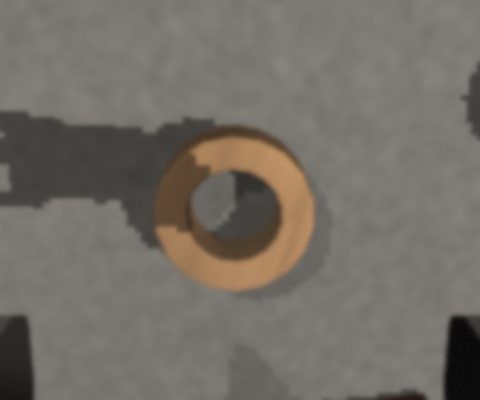

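Call:
carry_out --pt "-1 -0.0005 0.03 0.0034 0" --pt "-1 0 0.03 0 0" --pt "-1 0 0.025 0 0" --pt "-1 0 0.012 0 0" --pt "-1 0 0 0 0" --pt "-1 0 0 0 0" --pt "1 0 0 0 0" --pt "1 0 0 0 0" --force 40

```text
t: 10.55
eef_pos: [456.2, 79.5, 3.5]
tcp_rot: [0.5, 0.501, -0.499, -0.5]
contact_force: [0.3, 0.3, -0.3]
finger_gap: 0.749
```

Call:
carry_out --pt "1 0 0 0 0" --pt "1 0 0 0 0" --pt "1 0 0 0 0" --pt "1 0 0 0 0" --pt "1 0 0 0 0" --pt "1 0 0 0 0" --pt "1 0 0 0 0" --pt "1 0 0 0 0"

```text
t: 11.22
eef_pos: [456.1, 79.5, 3.6]
tcp_rot: [0.5, 0.501, -0.499, -0.5]
contact_force: [-1.4, 0.7, 5.5]
finger_gap: 0.607
```

Call:
carry_out --pt "1 0 -0.02 0 0" --pt "1 0 -0.03 0 0" --pt "1 0 -0.03 0 0" --pt "1 0 -0.036 0 0" --pt "1 -0.0175 0 -0.035 0" --pt "1 -0.0175 0 -0.035 0" --pt "1 -0.0175 0 -0.035 0" --pt "1 -0.0175 0 -0.035 0"

```text
t: 11.88
eef_pos: [596.6, 8.3, 119.7]
tcp_rot: [0.5, 0.501, -0.499, -0.5]
contact_force: [-0.4, 0.9, -0.5]
finger_gap: 0.603
```

Call:
carry_out --pt "1 0 0 0 0" --pt "1 0 0 0 0" --pt "1 0 0 0 0" --pt "1 0 0 0 0" --pt "1 0 0 0 0" --pt "1 0 0 0 0" --pt "1 0 0 0 0" --pt "1 0 0 0 0"

```text
t: 12.55
eef_pos: [594.9, 9.4, 118.7]
tcp_rot: [0.5, 0.5, -0.5, -0.5]
contact_force: [-0.6, 0.2, 0.5]
finger_gap: 0.601
```

```bash
python3 - <<'E'
from h import *
H["foot_mid"]=44.5
st,im,C=look(["foot_mid"])
H["collar_mid"]=st["eef_pos"][2]+8
s=vision.tip_of("wrist","collar_mid")
for r in s: print("collar",r["score"],np.round(r["at"]),px2w(C,r["at"],H["collar_mid"])-st["eef_pos"])
im=np.ascontiguousarray(im)
P=np.array([600.8,106.8,0])
for z,rr,col in((72,12,(255,0,0)),(37,40,(0,0,255))):
    p=np.array([w2px(C,P+[rr*np.cos(t),rr*np.sin(t),z]) for t in np.linspace(0,6.28,60)]);
    print(z,p.min(0),p.max(0)); cv2.polylines(im,[(p*8).astype(np.int32)],True,col,1,cv2.LINE_AA,3)
save("w6.png",cv2.resize(im[100:360,250:600],None,fx=2,fy=2))
E
```

```text
t 12.55 tcp [594.9   9.4 118.7] yaw 90.04
foot_mid 0.74 [467. 219.] world [598.9 106.7  44.5] from tcp [  3.9  97.3 -74.2]
72 [465.10066045 217.35056587] [506.80704542 255.98895538]
37 [402.80906299 159.16549656] [521.76341797 271.47007956]
```

View pics/w6.png

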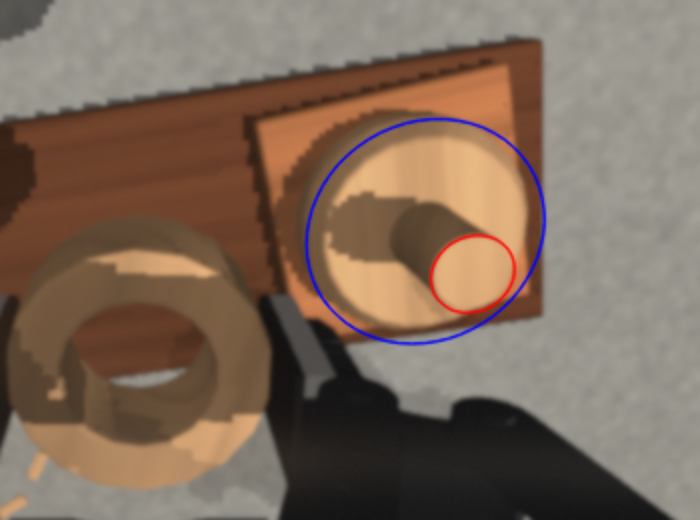

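Call:
carry_out --pt "1 0.032 0 -0.002 0" --pt "1 0.032 0 -0.002 0" --pt "1 0.0323 0 -0.0018 0" --pt "1 0 0.02 0 0" --pt "1 0 0.016 0 0" --pt "1 0 0 0 0" --pt "1 0 0 0 0" --pt "1 0 0 0 0"

```text
t: 13.37
eef_pos: [601.7, 105.2, 83.1]
tcp_rot: [0.5, 0.5, -0.5, -0.5]
contact_force: [0.4, 0.0, 0.3]
finger_gap: 0.605
```

```bash
python3 - <<'E'
from h import *
st,im,C=look([])
im=np.ascontiguousarray(im)
P=np.array([600.8,106.3,0])
p=np.array([w2px(C,P+[12*np.cos(t),12*np.sin(t),72]) for t in np.linspace(0,6.28,60)]); cv2.polylines(im,[(p*8).astype(np.int32)],True,(255,0,0),1,cv2.LINE_AA,3)
save("w7.png",cv2.resize(im[140:380,200:440],None,fx=2.5,fy=2.5))
E
```

```text
t 13.37 tcp [601.7 105.2  83.1] yaw 90.0
```

View pics/w7.png

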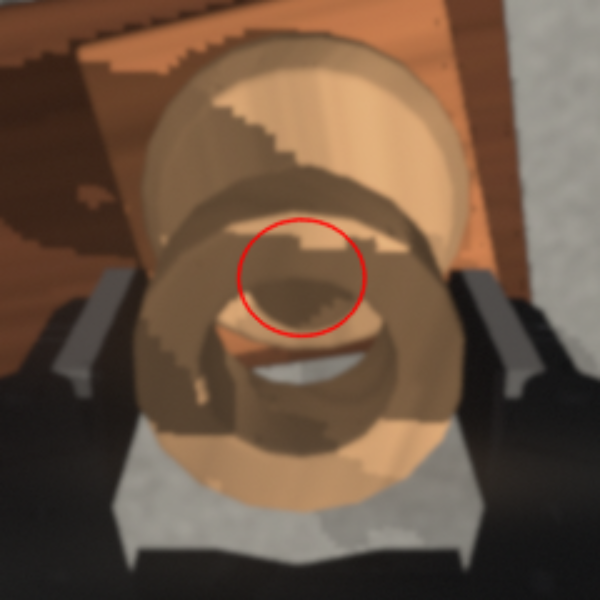

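Call:
carry_out --pt "1 0 0 0.0015 0" --pt "1 0 0.005 0 0" --pt "1 0 0.005 0 0" --pt "1 0 0.006 0 0" --pt "1 0 0.006 0 0" --pt "1 0 0 0 0" --pt "1 0 0 0 0" --pt "1 0 0 0 0"

```text
t: 14.08
eef_pos: [599.6, 105.3, 60.2]
tcp_rot: [-0.5, -0.5, 0.5, 0.5]
contact_force: [0.7, -0.2, -0.4]
finger_gap: 0.606
```

Engaged over the stub with no contact force; lowering on.

Call:
carry_out --pt "1 0 0.005 0 0" --pt "1 0 0.005 0 0" --pt "1 0 0.004 0 0" --pt "1 0 0.003 0 0" --pt "1 0 0.0015 0 0" --pt "1 0 0 0 0" --pt "1 0 0 0 0" --pt "1 0 0 0 0"

```text
t: 14.75
eef_pos: [599.7, 105.4, 42.0]
tcp_rot: [0.5, 0.5, -0.5, -0.5]
contact_force: [0.5, -1.3, -0.7]
finger_gap: 0.604
```

Call:
carry_out --pt "1 0 0.001 0 0" --pt "1 0 0 0 0" --pt "-0.2 0 0 0 0" --pt "-0.6 0 0 0 0" --pt "-1 0 0 0 0" --pt "-1 0 0 0 0" --pt "-1 0 0 0 0" --pt "-1 0 -0.004 0 0"

```text
t: 15.42
eef_pos: [599.0, 105.1, 44.2]
tcp_rot: [-0.5, -0.499, 0.5, 0.5]
contact_force: [-0.6, 0.5, 0.2]
finger_gap: 0.998
```

Call:
carry_out --pt "-1 0 -0.025 0 0" --pt "-1 0 -0.03 0 0" --pt "-1 0 -0.03 0 0" --pt "-1 -0.02 -0.02 0.025 0" --pt "-1 -0.02 0 0.025 0" --pt "-1 -0.02 0 0.02 0" --pt "-1 0 0 0 0" --pt "-1 0 0 0 0"

```text
t: 16.08
eef_pos: [528.8, 44.5, 150.8]
tcp_rot: [0.5, 0.5, -0.499, -0.5]
contact_force: [0.2, 0.1, 0.3]
finger_gap: 0.999
```

```bash
python3 - <<'E'
from h import *
H["collar_mid"]=49; H["foot_mid"]=44.5
st,im,C=look(["collar_mid","foot_mid","mat","board","finial_mid"])
save("w8.png",im)
E
```

```text
t 16.08 tcp [528.8  44.5 150.8] yaw 89.95
collar_mid 0.87 [397. 288.] world [599.7 106.2  49. ] from tcp [  70.9   61.7 -101.8]
foot_mid 0.72 [398. 283.] world [597.8 108.2  44.5] from tcp [  68.9   63.7 -106.3]
mat 0.64 [142. 306.] world [ 641.3 -119.2    9. ] from tcp [ 112.5 -163.7 -141.8]
board 0.82 [264. 278.] world [617.5  -6.2   0. ] from tcp [  88.6  -50.7 -150.8]
board 0.29 [396. 284.] world [623.5 117.6   0. ] from tcp [  94.7   73.2 -150.8]
finial_mid 0.94 [551.  57.] world [429.1 207.5  31. ] from tcp [ -99.7  163.1 -119.8]
```

View pics/w8.png

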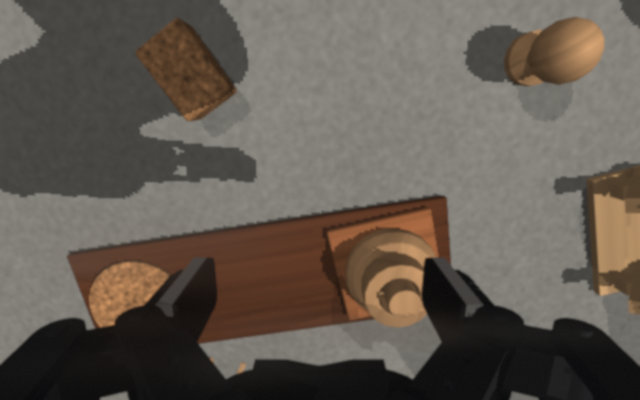

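Call:
carry_out --pt "-1 0.032 0.002 0.0208 0" --pt "-1 0.032 0.002 0.0208 0" --pt "-1 0.032 0.002 0.0208 0" --pt "-1 0.032 0.002 0.0208 0" --pt "-1 0.032 0.002 0.0208 0" --pt "-1 0 0 0 0" --pt "-1 0 0 0 0" --pt "-1 0 0 0 0"

```text
t: 17.05
eef_pos: [425.6, 205.8, 139.7]
tcp_rot: [-0.5, -0.5, 0.5, 0.5]
contact_force: [-0.3, 0.3, 0.9]
finger_gap: 0.999
```

```bash
python3 - <<'E'
from h import *
st,im,C=look(["finial_mid","tin_mid","rest"])
s=vision.silhouettes("wrist","finial_mid")[0]["mask"].astype(np.uint8); c=max(cv2.findContours(s,0,1)[0],key=len)
ctr,r=cv2.minEnclosingCircle(c); print("circle",ctr,r,px2w(C,ctr,41)); x,y,w,h=cv2.boundingRect(c); print(x,y,w,h)
save("w9.png",im)
E
```

```text
t 17.05 tcp [425.6 205.8 139.7] yaw 90.07
finial_mid 0.85 [322. 201.] world [427.  208.2  31. ] from tcp [   1.4    2.4 -108.7]
tin_mid 0.65 [467. 133.] world [378.4 318.8  13. ] from tcp [ -47.2  113.  -126.7]
rest 0.89 [437. 335.] world [567.1 318.2   0. ] from tcp [ 141.5  112.4 -139.7]
circle (324.2608642578125, 199.19564819335938) 32.622745513916016 [422.99187625 210.05817687  41.        ]
296 167 58 65
```

Call:
carry_out --pt "-1 0.0027 0.03 -0.0007 0" --pt "-1 0 0.03 0 0" --pt "-1 0 0.03 0 0" --pt "-1 0 0.02 0 0" --pt "-1 0 0.01 0 0" --pt "-1 0 0 0 0" --pt "1 0 0 0 0" --pt "1 0 0 0 0" --force 40

```text
t: 17.97
eef_pos: [427.0, 208.1, 20.6]
tcp_rot: [0.5, 0.5, -0.499, -0.5]
contact_force: [0.1, -0.3, 0.4]
finger_gap: 0.749
```

Call:
carry_out --pt "1 0 0 0 0" --pt "1 0 0 0 0" --pt "1 0 0 0 0" --pt "1 0 0 0 0" --pt "1 0 0 0 0" --pt "1 0 0 0 0" --pt "1 0 0 0 0" --pt "1 0 0 0 0"

```text
t: 18.63
eef_pos: [426.9, 208.5, 21.2]
tcp_rot: [0.5, 0.501, -0.499, -0.5]
contact_force: [0.2, -0.8, 6.3]
finger_gap: 0.471
```

Call:
carry_out --pt "1 0 -0.02 0 0" --pt "1 0 -0.03 0 0" --pt "1 0 -0.03 0 0" --pt "1 0 -0.03 0 0" --pt "1 -0.03 0 -0.019 0" --pt "1 -0.03 0 -0.019 0" --pt "1 -0.03 0 -0.019 0" --pt "1 -0.03 0 -0.019 0"

```text
t: 19.3
eef_pos: [502.7, 87.0, 130.7]
tcp_rot: [0.5, 0.501, -0.5, -0.5]
contact_force: [0.0, 0.7, -1.2]
finger_gap: 0.465
```

Call:
carry_out --pt "1 -0.03 0 -0.019 0" --pt "1 -0.03 0 -0.019 0" --pt "1 -0.03 0 -0.019 0" --pt "1 -0.03 0 -0.019 0" --pt "1 0 0 0 0" --pt "1 0 0 0 0" --pt "1 0 0 0 0" --pt "1 0 0 0 0"

```text
t: 19.97
eef_pos: [577.6, -31.3, 129.9]
tcp_rot: [-0.5, -0.5, 0.5, 0.5]
contact_force: [-0.1, 0.5, -1.5]
finger_gap: 0.465
```

```bash
python3 - <<'E'
from h import *
st,im,C=look(["mat","board","tile"])
save("w10.png",cv2.resize(im,None,fx=1.25,fy=1.25))
m=vision.silhouettes("wrist","mat")[0]["mask"].astype(np.uint8); c=max(cv2.findContours(m,0,1)[0],key=len)
P=np.array([px2w(C,q[0],14)[:2] for q in c]); print("mat mask top-plane centre/rad",cv2.minEnclosingCircle(P.astype(np.float32)))
z=st["eef_pos"][2]+10
for r in vision.tip_of("wrist","finial_mid")[:2]: print("finial rel",r["score"],(px2w(C,r["at"],z)-st["eef_pos"]).round(1))
E
```

```text
t 19.97 tcp [577.6 -31.3 129.9] yaw 90.06
mat 0.75 [210. 266.] world [ 638.5 -120.7    9. ] from tcp [  60.9  -89.4 -120.9]
mat 0.44 [317. 271.] world [643.3 -32.3   9. ] from tcp [  65.7   -1.  -120.9]
board 0.85 [348. 236.] world [615.1  -6.7   0. ] from tcp [  37.6   24.6 -129.9]
mat mask top-plane centre/rad ((635.55810546875, -121.59017944335938), 44.78977966308594)
finial rel 0.59 [ 0.1 -0.2 10. ]
finial rel 0.21 [-14.4  81.4  10. ]
```

View pics/w10.png

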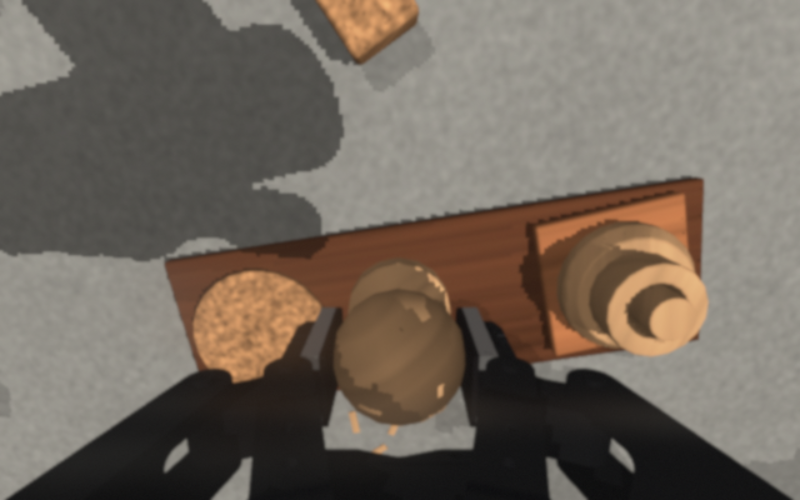

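Call:
carry_out --pt "1 -0.03 0 -0.02 0" --pt "1 -0.03 0 -0.02 0" --pt "1 -0.03 0 -0.02 0" --pt "1 0 0.025 0 0" --pt "1 0 0.03 0 0" --pt "1 0 0.025 0 0" --pt "1 0 0.01 0 0" --pt "1 0 0 0 0"

```text
t: 20.93
eef_pos: [636.7, -121.9, 37.6]
tcp_rot: [-0.499, -0.499, 0.501, 0.501]
contact_force: [0.4, -0.2, -1.3]
finger_gap: 0.467
```

Call:
carry_out --pt "1 0 0.001 0 0" --pt "1 0 0.001 0 0" --pt "1 0 0.001 0 0" --pt "1 0 0 0 0" --pt "1 0 0 0 0" --pt "1 0 0 0 0" --pt "1 0 0 0 0" --pt "1 0 0 0 0"

```text
t: 21.6
eef_pos: [638.3, -122.0, 37.0]
tcp_rot: [0.5, 0.5, -0.5, -0.5]
contact_force: [0.7, 0.1, -0.0]
finger_gap: 0.464
```

Call:
carry_out --pt "1 0 0.0007 0 0" --pt "1 0 0 0 0" --pt "0.3 0 0 0 0" --pt "-0.2 0 0 0 0" --pt "-0.6 0 0 0 0" --pt "-1 0 0 0 0" --pt "-1 0 0 0 0" --pt "-1 0 0 0 0"

```text
t: 22.27
eef_pos: [638.3, -122.0, 36.2]
tcp_rot: [0.5, 0.5, -0.5, -0.5]
contact_force: [-0.1, 0.0, -0.3]
finger_gap: 0.999
```

Call:
carry_out --pt "-1 0 -0.025 0 0" --pt "-1 0 -0.03 0 0" --pt "-1 0 -0.03 0 0" --pt "-1 0 -0.03 0 0" --pt "-1 0 -0.03 0.02 0" --pt "-1 0 0 0.03 0" --pt "-1 0 0 0.02 0" --pt "-1 0 0 0 0"

```text
t: 22.93
eef_pos: [564.6, -121.9, 182.3]
tcp_rot: [-0.5, -0.5, 0.5, 0.501]
contact_force: [-0.3, 0.2, -0.6]
finger_gap: 1.001
```

```bash
python3 - <<'E'
from h import *
H["finial_mid"]=45
st,im,C=look(["finial_mid","mat","board"],"w11.png",1)
s=vision.silhouettes("wrist","finial_mid")[0]["mask"].astype(np.uint8); print(cv2.boundingRect(s))
for z,r in ((55,21),(14,20)):
    p=np.array([w2px(C,[637.5+r*np.cos(t),-122+r*np.sin(t),z]) for t in np.linspace(0,6.28,40)]); print(p.min(0).round(),p.max(0).round())
E
```

```text
t 22.93 tcp [ 564.6 -121.9  182.3] yaw 89.96
finial_mid 0.89 [319. 270.] world [ 637.1 -121.7   45. ] from tcp [  72.4    0.2 -137.3]
mat 0.44 [315. 273.] world [ 658.6 -125.5    9. ] from tcp [  93.9   -3.6 -173.3]
board 0.55 [434. 228.] world [614.6  -7.4   0. ] from tcp [  50.   114.6 -182.3]Traceback (most recent call last):
  File "<stdin>", line 4, in <module>
IndexError: list index out of range
```

Call:
carry_out --pt "-1 -0.0274 0 0.0272 0" --pt "-1 -0.0274 0 0.0272 0" --pt "-1 -0.0274 0 0.0272 0" --pt "-1 -0.0274 0 0.0272 0" --pt "-1 -0.0274 0 0.0272 0" --pt "-1 -0.0274 0 0.0272 0" --pt "-1 -0.0274 0 0.0272 0" --pt "-1 0 0 0 0"

```text
t: 23.85
eef_pos: [374.2, -316.8, 180.6]
tcp_rot: [-0.501, -0.498, 0.499, 0.502]
contact_force: [0.4, -0.4, 0.5]
finger_gap: 1.0
```

```bash
python3 - <<'E'
from h import *
st,im,C=look(["column_mid","spindle_mid"],None,2)
for s in vision.silhouettes("wrist","column_mid")[:2]:
    m=s["mask"]; c=im[m].mean(0); b=cv2.boundingRect(m.astype(np.uint8)); print("rgb",c.round(),b,s["at"],px2w(C,s["at"],57))
save("w12.png",im)
E
```

```text
t 23.85 tcp [ 374.2 -316.8  180.6] yaw 89.66
column_mid 0.85 [194. 226.] world [ 399.6 -417.7   57.5] from tcp [  25.4 -101.  -123.1]
column_mid 0.67 [320. 192.] world [ 372.4 -315.3   57.5] from tcp [  -1.9    1.5 -123.1]
rgb [78. 28. 27.] (139, 181, 100, 96) [188.6, 228.1] [ 401.85660356 -422.18116152   57.        ]
rgb [127.  98.  70.] (284, 151, 69, 84) [318.4, 192.0] [ 372.32118791 -316.62520923   57.        ]
```

View pics/w12.png

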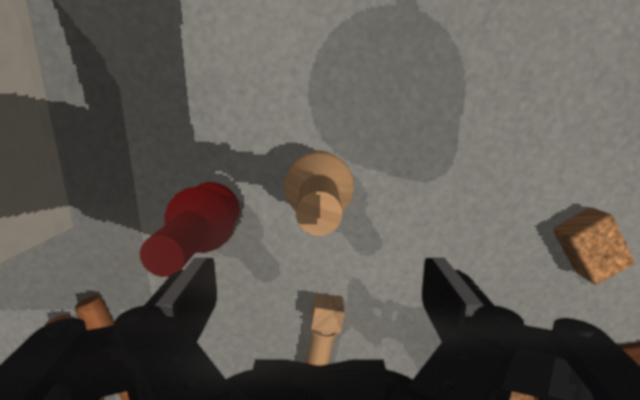

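Call:
carry_out --pt "-0.3 0.0005 0 0.0022 0" --pt "-0.3 0 0.02 0 0" --pt "-0.3 0 0.03 0 0" --pt "-0.3 0 0.03 0 0" --pt "-0.3 0 0.02 0 0" --pt "-0.3 0 0.01 0 0" --pt "-0.3 0 0 0 0" --pt "1 0 0 0 0" --force 50

```text
t: 24.72
eef_pos: [376.3, -312.7, 70.8]
tcp_rot: [-0.499, -0.5, 0.501, 0.5]
contact_force: [-0.5, 0.4, 0.6]
finger_gap: 0.521
```

Call:
carry_out --pt "1 0 0 0 0" --pt "1 0 0 0 0" --pt "1 0 0 0 0" --pt "1 0 0 0 0" --pt "1 0 0 0 0" --pt "1 0 0 0 0" --pt "1 0 0 0 0" --pt "1 0 0 0 0"

```text
t: 25.38
eef_pos: [376.5, -313.6, 71.9]
tcp_rot: [0.501, 0.5, -0.5, -0.499]
contact_force: [0.9, 1.6, 5.7]
finger_gap: 0.343
```

Call:
carry_out --pt "1 0 -0.02 0 0" --pt "1 0 -0.025 0 0" --pt "1 0 -0.025 0 0" --pt "1 0.0278 0 -0.0218 0" --pt "1 0.0278 0 -0.0218 0" --pt "1 0.0278 0 -0.0218 0" --pt "1 0.0278 0 -0.0218 0" --pt "1 0.0278 0 -0.0218 0"

```text
t: 26.05
eef_pos: [484.0, -173.1, 140.3]
tcp_rot: [-0.499, -0.499, 0.5, 0.501]
contact_force: [-0.0, 0.6, -2.8]
finger_gap: 0.343
```

Call:
carry_out --pt "1 0.0278 0 -0.0218 0" --pt "1 0.0278 0 -0.0218 0" --pt "1 0.0278 0 -0.0218 0" --pt "1 0.0278 0 -0.0218 0" --pt "1 0.0278 0 -0.0218 0" --pt "1 0.0278 0 -0.0218 0" --pt "1 0 0 0 0" --pt "1 0 0 0 0"

```text
t: 26.72
eef_pos: [615.1, -6.3, 139.2]
tcp_rot: [-0.499, -0.499, 0.502, 0.5]
contact_force: [-0.4, -0.4, -2.1]
finger_gap: 0.339
```

Call:
carry_out --pt "1 0 0 0 0" --pt "1 0 0 0 0" --pt "1 0 0 0 0" --pt "1 0 0 0 0" --pt "1 0 0 0 0" --pt "1 0 0 0 0" --pt "1 0 0 0 0" --pt "1 0 0 0 0"

```text
t: 27.38
eef_pos: [615.4, -7.7, 141.2]
tcp_rot: [0.5, 0.5, -0.5, -0.5]
contact_force: [0.8, 0.1, -2.1]
finger_gap: 0.341
```

```bash
python3 - <<'E'
from h import *
st,im,C=look(["board"]); z=st["eef_pos"][2]-13
for r in vision.tip_of("wrist","column_mid")[:2]: print("col rel",r["score"],np.round(r["at"]),(px2w(C,r["at"],z)-st["eef_pos"]).round(1))
im=np.ascontiguousarray(im); t=st["eef_pos"]
for dz,r in((44.5,15),(-71,26),(-33,30)):   # neck top, base, belly, if on TCP axis
    p=np.array([w2px(C,t+[r*np.cos(a),r*np.sin(a),dz]) for a in np.linspace(0,6.28,60)]); cv2.polylines(im,[(p*8).astype(np.int32)],True,(255,0,0),1,cv2.LINE_AA,3)
save("w13.png",cv2.resize(im[100:400,120:520],None,fx=1.8,fy=1.8))
E
```

```text
t 27.38 tcp [615.4  -7.7 141.2] yaw 89.99
col rel 0.94 [321. 239.] [ -6.1   1.4 -13. ]
```

View pics/w13.png

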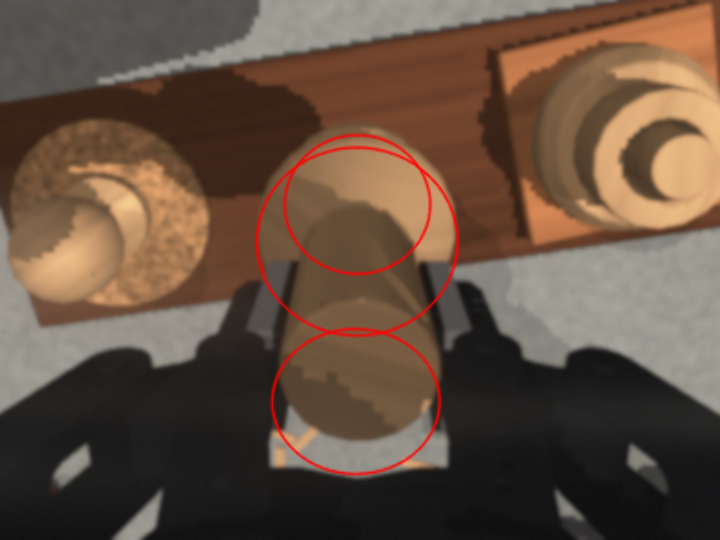

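Call:
carry_out --pt "1 0 0 -0.007 0" --pt "1 0 0.015 0 0" --pt "1 0 0.02 0 0" --pt "1 0 0.015 0 0" --pt "1 0 0.008 0 0" --pt "1 0 0 0 0" --pt "1 0 0 0 0" --pt "1 0 0 0 0"

```text
t: 28.2
eef_pos: [623.1, -7.4, 83.7]
tcp_rot: [0.5, 0.5, -0.5, -0.5]
contact_force: [0.1, -0.4, -2.0]
finger_gap: 0.34
```

Call:
carry_out --pt "1 0 0.001 0 0" --pt "1 0 0 0 0" --pt "1 0 0 0 0" --pt "1 0 0 0 0" --pt "1 0 0 0 0" --pt "1 0 0 0 0" --pt "1 0 0 0 0" --pt "1 0 0 0 0"

```text
t: 28.87
eef_pos: [622.4, -7.5, 82.1]
tcp_rot: [0.5, 0.5, -0.5, -0.5]
contact_force: [-0.4, -0.9, -1.8]
finger_gap: 0.339
```

Call:
carry_out --pt "1 0 0.001 0 0" --pt "1 0 0 0 0" --pt "1 0 0 0 0" --pt "1 0 0.0007 0 0" --pt "1 0 0 0 0" --pt "1 0 0 0 0" --pt "1 0 0 0 0" --pt "1 0 0 0 0"

```text
t: 29.53
eef_pos: [622.5, -7.5, 80.8]
tcp_rot: [0.5, 0.5, -0.5, -0.5]
contact_force: [-0.3, -0.2, 1.9]
finger_gap: 0.341
```

Call:
carry_out --pt "0.4 0 0 0 0" --pt "0 0 0 0 0" --pt "-0.4 0 0 0 0" --pt "-0.4 0 0 0 0" --pt "-0.4 0 -0.01 0 0" --pt "-0.4 0 -0.02 0 0" --pt "-0.4 0 -0.025 0 0" --pt "-1 0 -0.025 0 0"

```text
t: 30.2
eef_pos: [622.3, -7.6, 161.6]
tcp_rot: [-0.5, -0.5, 0.5, 0.5]
contact_force: [0.9, 0.8, -0.1]
finger_gap: 0.822
```

Call:
carry_out --pt "-1 -0.035 -0.01 0.004 0" --pt "-1 -0.04 0 0.004 0" --pt "-1 -0.04 0 0.004 0" --pt "-1 -0.04 0 0.004 0" --pt "-1 -0.04 0 0.004 0" --pt "-1 -0.04 0 0.004 0" --pt "-1 -0.04 0 0.004 0" --pt "-1 -0.035 0 0.004 0"

```text
t: 30.87
eef_pos: [590.0, -320.0, 171.4]
tcp_rot: [0.501, 0.5, -0.5, -0.5]
contact_force: [0.3, 0.3, 0.3]
finger_gap: 1.003
```

Call:
carry_out --pt "-1 0 0 0 0" --pt "-1 0 0 0 0" --pt "-1 0 0 0 0" --pt "-1 0 0 0 0" --pt "-1 0 0 0 0" --pt "-1 0 0 0 0" --pt "-1 0 0 0 0" --pt "-1 0 0 0 0"

```text
t: 31.53
eef_pos: [590.7, -316.8, 170.6]
tcp_rot: [0.5, 0.5, -0.5, -0.5]
contact_force: [0.2, -0.6, 0.2]
finger_gap: 0.999
```

```bash
cat >> h.py <<'E'
def spindle(C,z):
    m=vision.silhouettes("wrist","spindle_mid")[0]["mask"].astype(np.uint8); c=max(cv2.findContours(m,0,1)[0],key=len)
    P=np.array([px2w(C,q[0],z)[:2] for q in c]); r=cv2.minAreaRect(P.astype(np.float32)); B=cv2.boxPoints(r)
    e=max((B[1]-B[0],B[2]-B[1]),key=np.linalg.norm); print("spindle rect",np.round(r[0],1),np.round(r[1],1),"axis deg",np.degrees(np.arctan2(e[1],e[0])).round(1), "image bbox",cv2.boundingRect(c))
E
python3 - <<'E'
from h import *
st,im,C=look(["spindle_mid"]); spindle(C,15)
save("w14.png",im)
H["column_mid"]=66.5;H["finial_mid"]=45
vision.get_image("top")
for cam_ in("top",):
    for k in("column_mid","finial_mid","tile","mat","board","rest"):
        for r in vision.tip_of(cam_,k)[:1]: print(k,px2w(cam(cam_),r["at"],H[k]).round(1))
E
```

```text
t 31.53 tcp [ 590.7 -316.8  170.6] yaw 90.06
spindle_mid 0.57 [311. 187.] world [ 593.  -323.3   15. ] from tcp [   2.3   -6.5 -155.6]
spindle rect [ 598.6 -324.8] [ 32.9 211. ] axis deg -10.4 image bbox (275, 66, 75, 233)
column_mid [ 398.8 -419.9   66.5]
finial_mid [ 635.7 -123.5   45. ]
tile [595.9 101.6   9. ]
mat [ 640.3 -123.7    9. ]
board [617.3 -13.3   0. ]
rest [569.6 308.5   0. ]
```

Call:
carry_out --pt "-1 -0.0072 0.02 -0.0038 0" --pt "-1 0 0.03 0 5.2" --pt "-1 0 0.035 0 5.2" --pt "-1 0 0.035 0 0" --pt "-1 0 0.025 0 0" --pt "-1 0 0.015 0 0" --pt "-1 0 0.007 0 0" --pt "-1 0 0 0 0" --force 50

```text
t: 32.7
eef_pos: [593.1, -324.4, 1.3]
tcp_rot: [-0.542, -0.452, 0.453, 0.544]
contact_force: [-0.1, 0.1, 0.3]
finger_gap: 0.999
```

Call:
carry_out --pt "1 0 0 0 0" --pt "1 0 0 0 0" --pt "1 0 0 0 0" --pt "1 0 0 0 0" --pt "1 0 0 0 0" --pt "1 0 0 0 0" --pt "1 0 0 0 0" --pt "1 0 0 0 0"

```text
t: 33.37
eef_pos: [594.9, -324.9, 4.7]
tcp_rot: [0.544, 0.453, -0.452, -0.543]
contact_force: [-0.5, 1.4, 5.9]
finger_gap: 0.26
```

Call:
carry_out --pt "1 0 0 0 0" --pt "1 0 0 0 0" --pt "1 0 0 0 0" --pt "1 0 0 0 0" --pt "1 0 0 0 0" --pt "1 0 0 0 0" --pt "1 0 0 0 0" --pt "1 0 0 0 0"

```text
t: 34.03
eef_pos: [594.9, -324.9, 4.7]
tcp_rot: [0.544, 0.453, -0.452, -0.543]
contact_force: [-0.5, 2.5, 6.7]
finger_gap: 0.26
```

Call:
carry_out --pt "1 0 -0.02 0 0" --pt "1 0 -0.03 0 0" --pt "1 0 -0.04 0 0" --pt "1 0 -0.04 0 0" --pt "1 0 -0.04 0 -3" --pt "1 0 0 0 -6" --pt "1 0 0 0 -6" --pt "1 0 0 0 -6"

```text
t: 34.7
eef_pos: [594.0, -324.4, 173.8]
tcp_rot: [0.45, 0.545, -0.545, -0.45]
contact_force: [-0.5, 0.2, -1.6]
finger_gap: 0.261
```

Call:
carry_out --pt "1 0.0386 0 -0.0052 0" --pt "1 0.0386 0 -0.0052 0" --pt "1 0.0386 0 -0.0052 0" --pt "1 0.0386 0 -0.0052 0" --pt "1 0.0386 0 -0.0052 0" --pt "1 0.0386 0 -0.0052 0" --pt "1 0.0386 0 -0.0052 0" --pt "1 0.0386 0 -0.0052 0"

```text
t: 35.37
eef_pos: [577.3, -11.7, 172.8]
tcp_rot: [-0.451, -0.544, 0.544, 0.452]
contact_force: [-0.1, 1.0, -0.6]
finger_gap: 0.26
```

Call:
carry_out --pt "1 0.0386 0 -0.0052 0" --pt "1 0.0386 0 -0.0052 0" --pt "1 0.0386 0 -0.0052 0" --pt "1 0.0386 0 -0.0052 0" --pt "1 0.0386 0 -0.0052 0" --pt "1 0.0386 0 -0.0052 0" --pt "1 0 0 0 0" --pt "1 0 0 0 0"

```text
t: 36.03
eef_pos: [565.5, 221.9, 172.3]
tcp_rot: [-0.45, -0.544, 0.545, 0.451]
contact_force: [-0.9, 0.3, -1.6]
finger_gap: 0.26
```

Call:
carry_out --pt "1 0 0 0 0" --pt "1 0 0 0 0" --pt "1 0 0 0 0" --pt "1 0 0 0 0" --pt "1 0 0 0 0" --pt "1 0 0 0 0" --pt "1 0 0 0 0" --pt "1 0 0 0 0"

```text
t: 36.7
eef_pos: [566.4, 219.6, 173.5]
tcp_rot: [0.452, 0.544, -0.544, -0.452]
contact_force: [0.2, -0.3, -0.6]
finger_gap: 0.262
```

```bash
python3 - <<'E'
from h import *
H["column_mid"]=66.5
st,im,C=look(["rest","tin_mid","column_mid","tile"],None,2)
z=st["eef_pos"][2]+10
for r in vision.tip_of("wrist","spindle_mid")[:1]: print("sp rel",r["score"],(px2w(C,r["at"],z)-st["eef_pos"]).round(1))
spindle(C,z)
m=vision.silhouettes("wrist","rest")[0]["mask"].astype(np.uint8); c=max(cv2.findContours(m,0,1)[0],key=len); print("rest bbox",cv2.boundingRect(c))
save("w15.png",cv2.resize(im,None,fx=1.25,fy=1.25))
E
```

```text
t 36.7 tcp [566.4 219.6 173.5] yaw 100.58
rest 0.87 [420. 203.] world [570.3 318.1   0. ] from tcp [   3.9   98.5 -173.5]
rest 0.16 [319. 269.] world [655.2 236.8   0. ] from tcp [  88.8   17.2 -173.5]
column_mid 0.96 [ 10. 212.] world [618.1  -6.   66.5] from tcp [  51.7 -225.7 -107. ]
sp rel 0.87 [ 0.1  0.8 10. ]
spindle rect [538.5 214.4] [147.5  33.9] axis deg 10.6 image bbox (269, 0, 98, 365)
rest bbox (387, 138, 90, 139)
```

View pics/w15.png

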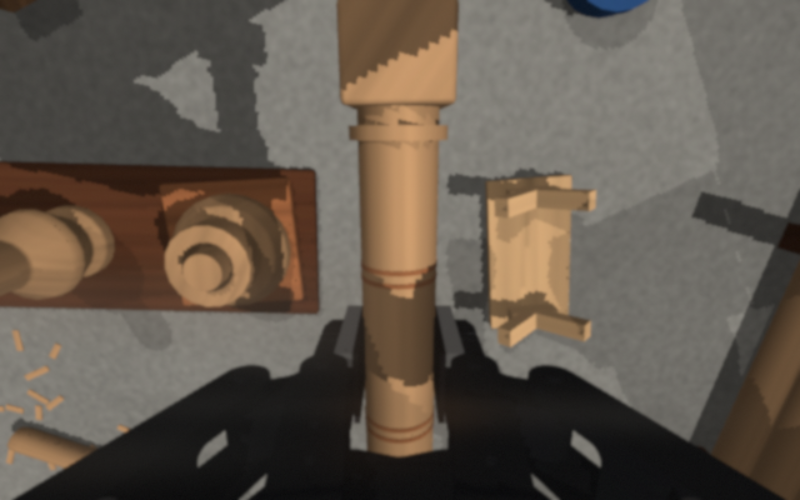

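```bash
python3 - <<'E'
from h import *
st=readout.observe(); C=cam("wrist",st); t=st["eef_pos"]; M=R.from_quat(st["tcp_rot"]).as_matrix()
P={}
for n,uv,z in(("LT",(490,182),8),("LB",(492,325),8),("RT",(572,177),8),("v1",(537,193),24),("v2",(537,318),24)):
    P[n]=px2w(C,np.array(uv)/1.25,z); print(n,P[n].round(1))
print("LT-LB",np.linalg.norm(P["LT"]-P["LB"]),"LT-RT",np.linalg.norm(P["LT"]-P["RT"]),"v",np.linalg.norm(P["v1"]-P["v2"]))
for a,b in(("LT","LB"),("v1","v2")):
    d=P[b]-P[a]; print(a,b,"ang",np.degrees(np.arctan2(d[1],d[0])).round(1),"mid",((P[a]+P[b])/2).round(1))
# edge map fit: project rest model (origin x,y,yaw) against mask
m=vision.silhouettes("wrist","rest")[0]["mask"].astype(np.uint8); m=cv2.morphologyEx(m,cv2.MORPH_OPEN,np.ones((3,3),np.uint8))
from scipy.optimize import minimize
def parts():
    q=[]; q.append([(x,y,z) for x in(-57,57) for y in(-30,30) for z in(0,8)])
    for s in(-45,45):
        for sg in(-1,1):
            q.append([(s+dx,sg*y,z) for dx in(-6,6) for y,z in((0,8),(0,24),(25,49),(32,49),(32,8))])
    return q
Q=parts()
def ren(p):
    c,s=np.cos(p[2]),np.sin(p[2]); o=np.zeros(m.shape,np.uint8)
    for q in Q:
        u=np.array([w2px(C,(p[0]+c*x-s*y,p[1]+s*x+c*y,z)) for x,y,z in q]); cv2.fillConvexPoly(o,cv2.convexHull((u*8).astype(np.int32)),1,cv2.LINE_8,3)
    return o
f=lambda p:-(ren(p)&m).sum()/(ren(p)|m).sum()
r=minimize(f,[569,318,.185],method="Nelder-Mead",options=dict(initial_simplex=[[569,318,.185],[575,318,.185],[569,325,.185],[569,318,.26]]))
print("fit",r.x[:2].round(1),np.degrees(r.x[2]).round(1),"IoU",-r.fun)
x=r.x; d=np.r_[x[:2],0]-[t[0],t[1],0]; print("tcp",t.round(1),"tool delta to rest",(M.T@d).round(1))
E
```

```text
LT [521.9 277.4   8. ]
LB [628.3 305.2   8. ]
RT [508. 333.   8.]
v1 [522.1 306.5  24. ]
v2 [610.2 331.   24. ]
LT-LB 110.00605074529547 LT-RT 57.404723764301266 v 91.44336668023615
LT LB ang 14.7 mid [575.1 291.3   8. ]
v1 v2 ang 15.6 mid [566.1 318.8  24. ]
fit [625.  458.8] -92.5 IoU -0.0
tcp [566.3 219.9 173.4] tool delta to rest [ 224.     0.  -101.6]<stdin>:24: RuntimeWarning: overflow encountered in scalar negative
```

```bash
cat > fitrest.py <<'E'
from h import *
from scipy.optimize import minimize
Q=[[(x,y,z) for x in(-57,57) for y in(-30,30) for z in(0,8)]]+[[(s+dx,g*y,z) for dx in(-6,6) for y,z in((0,8),(0,24),(25,49),(32,49),(32,8))] for s in(-45,45) for g in(-1,1)]
def fit(C,m,p0):
    def ren(p):
        c,s=np.cos(p[2]),np.sin(p[2]); o=np.zeros(m.shape,np.uint8)
        for q in Q:
            u=np.array([w2px(C,(p[0]+c*x-s*y,p[1]+s*x+c*y,z)) for x,y,z in q]); cv2.fillConvexPoly(o,cv2.convexHull((u*8).astype(np.int32)),1,cv2.LINE_8,3)
        return o
    f=lambda p:-float((ren(p)&m).sum())/float((ren(p)|m).sum())
    p0=np.array(p0); r=minimize(f,p0,method="Nelder-Mead",options=dict(initial_simplex=[p0,p0+[6,0,0],p0+[0,7,0],p0+[0,0,.07]])); return r.x,-r.fun
E
python3 - <<'E'
from fitrest import *
st=readout.observe(); C=cam("wrist",st); t=st["eef_pos"]; M=R.from_quat(st["tcp_rot"]).as_matrix()
vision.get_image("wrist")
m=vision.silhouettes("wrist","rest")[0]["mask"].astype(np.uint8)
for p0 in([569,318,.2],[566,316,.26]):
    x,i=fit(C,m,p0); print("fit",x[:2].round(1),np.degrees(x[2]).round(1),"IoU",round(i,3))
    d=np.r_[x[:2],0]-[t[0],t[1],0]; print("tcp",t.round(1),"tool delta",(M.T@d).round(1))
E
```

```text
fit [568.8 317.8] 14.8 IoU 0.927
tcp [566.3 219.9 173.4] tool delta [ 95.8  -0.  -20.5]
fit [568.9 317.9] 14.9 IoU 0.926
tcp [566.3 219.9 173.4] tool delta [ 95.9  -0.  -20.5]
```

Call:
carry_out --pt "1 0.032 0 -0.0068 0" --pt "1 0.032 0 -0.0068 0" --pt "1 0.031 0 -0.0068 0" --pt "1 0 0 0 -4.2" --pt "1 0 0.03 0 0" --pt "1 0 0.03 0 0" --pt "1 0 0.02 0 0" --pt "1 0 0 0 0"

```text
t: 37.92
eef_pos: [565.9, 315.0, 87.9]
tcp_rot: [-0.431, -0.556, 0.564, 0.433]
contact_force: [-1.1, -0.4, -2.0]
finger_gap: 0.26
```

Call:
carry_out --pt "1 0 0 0 0" --pt "1 0 0 0 0" --pt "1 0 0 0 0" --pt "1 0 0 0 0" --pt "1 0 0 0 0" --pt "1 0 0 0 0" --pt "1 0 0 0 0" --pt "1 0 0 0 0"

```text
t: 38.58
eef_pos: [569.0, 317.0, 93.7]
tcp_rot: [0.431, 0.56, -0.56, -0.431]
contact_force: [-1.7, -0.0, -1.2]
finger_gap: 0.263
```

```bash
python3 - <<'E'
from h import *
st,im,C=look(["rest","tin_mid"],None,2)
z=st["eef_pos"][2]+10
for r in vision.tip_of("wrist","spindle_mid")[:1]: print("sp",r["score"],px2w(C,r["at"],z).round(1))
spindle(C,z)
E
```

```text
t 38.58 tcp [569.  317.   93.7] yaw 104.8
sp 0.72 [567.4 318.6 103.7]
spindle rect [541.5 309.9] [147.6  33.8] axis deg 15.0 image bbox (268, 0, 100, 365)
```

Aligned within about 1 mm and 0.2°. Lowering into the notches.

Call:
carry_out --pt "1 0 0.015 0 0" --pt "1 0 0.015 0 0" --pt "1 0 0.012 0 0" --pt "1 0 0.008 0 0" --pt "1 0 0.005 0 0" --pt "1 0 0 0 0" --pt "1 0 0 0 0" --pt "1 0 0 0 0"

```text
t: 39.5
eef_pos: [569.5, 317.4, 39.2]
tcp_rot: [0.432, 0.561, -0.56, -0.431]
contact_force: [-0.0, -0.3, -0.6]
finger_gap: 0.26
```

Call:
carry_out --pt "1 0 0.003 0 0" --pt "1 0 0.002 0 0" --pt "1 0 0.001 0 0" --pt "1 0 0 0 0" --pt "1 0 0 0 0" --pt "1 0 0 0 0" --pt "1 0 0 0 0" --pt "1 0 0 0 0"

```text
t: 40.17
eef_pos: [569.0, 317.0, 32.5]
tcp_rot: [0.431, 0.56, -0.56, -0.431]
contact_force: [0.5, -0.7, -0.8]
finger_gap: 0.26
```

Call:
carry_out --pt "1 0 0.001 0 0" --pt "1 0 0 0 0" --pt "0.5 0 0 0 0" --pt "0 0 0 0 0" --pt "-0.5 0 0 0 0" --pt "-1 0 0 0 0" --pt "-1 0 0 0 0" --pt "-1 0 -0.005 0 0"

```text
t: 40.83
eef_pos: [568.3, 316.4, 35.4]
tcp_rot: [-0.431, -0.559, 0.561, 0.432]
contact_force: [-0.0, -0.4, -0.1]
finger_gap: 0.948
```

Call:
carry_out --pt "-1 0 -0.02 0 0" --pt "-1 0 -0.03 0 0" --pt "-1 0 -0.04 0 0" --pt "-1 0 -0.04 0 0" --pt "-1 -0.03 0 0 0" --pt "-1 -0.03 0 0 0" --pt "-1 -0.03 0 0 0" --pt "-1 0 0 0 0"

```text
t: 41.5
eef_pos: [592.4, 225.8, 167.3]
tcp_rot: [-0.433, -0.559, 0.559, 0.433]
contact_force: [0.0, 1.0, -0.6]
finger_gap: 1.003
```

Call:
carry_out --pt "-1 0 0 0 0" --pt "-1 0 0 0 0" --pt "-1 0 0 0 0" --pt "-1 0 0 0 0" --pt "-1 0 0 0 0" --pt "-1 0 0 0 0" --pt "-1 0 0 0 0" --pt "-1 0 0 0 0"

```text
t: 42.17
eef_pos: [591.8, 230.3, 166.3]
tcp_rot: [-0.431, -0.56, 0.56, 0.431]
contact_force: [0.6, -0.3, -0.8]
finger_gap: 1.0
```

```bash
python3 - <<'E'
from fitrest import *
H.update(column_mid=66.5,finial_mid=45,foot_mid=44.5,collar_mid=49,spindle_mid=41)
st,im,C=look(["spindle_mid","rest","tile","foot_mid","collar_mid","column_mid","board","tin_mid"],None,1)
spindle(C,41)
m=vision.silhouettes("wrist","rest")[0]["mask"].astype(np.uint8); print(m.sum())
for n in("top","side"):
    vision.get_image(n); K=cam(n)
    for k in("foot_mid","collar_mid","column_mid","finial_mid","spindle_mid","tin_mid","tile","mat","board","rest"):
        print(n,k,[px2w(K,r["at"],H[k])[:2].round(0).tolist()+[round(r["score"],2)] for r in vision.tip_of(n,k)[:2]])
E
```

```text
t 42.17 tcp [591.8 230.3 166.3] yaw 104.83
spindle_mid 0.92 [433. 193.] world [568.2 317.7  41. ] from tcp [ -23.7   87.4 -125.3]
rest 0.88 [421. 180.] world [566.5 319.4   0. ] from tcp [ -25.4   89.1 -166.3]
foot_mid 0.66 [159. 166.] world [601.  106.4  44.5] from tcp [   9.2 -123.9 -121.8]
collar_mid 0.78 [154. 163.] world [598.9 104.5  49. ] from tcp [   7.1 -125.8 -117.3]
spindle rect [572.  319.3] [209.8  41.2] axis deg 14.9 image bbox (403, 56, 71, 258)
5350
top foot_mid [[598.0, 112.0, 0.83]]
top collar_mid [[349.0, 102.0, 0.84], [604.0, 101.0, 0.65]]
top column_mid [[616.0, -5.0, 0.88], [404.0, -419.0, 0.88]]
top finial_mid [[631.0, -121.0, 0.7]]
top spindle_mid [[560.0, 314.0, 0.66], [390.0, 308.0, 0.17]]
top tin_mid [[371.0, 313.0, 0.61]]
top tile [[592.0, 100.0, 0.67]]
top mat [[634.0, -116.0, 0.75]]
top board [[625.0, -7.0, 0.75]]
top rest [[570.0, 313.0, 0.87]]
side foot_mid [[604.0, 103.0, 0.75]]
side collar_mid [[338.0, 140.0, 0.6], [598.0, 99.0, 0.45]]
side column_mid []
side finial_mid []
side spindle_mid [[572.0, 317.0, 0.81]]
side tin_mid [[380.0, 308.0, 0.93]]
side tile [[598.0, 107.0, 0.77]]
side mat [[611.0, 78.0, 0.52]]
side board [[622.0, -13.0, 0.94], [617.0, 78.0, 0.73]]
side rest [[563.0, 323.0, 0.58]]
```

```bash
python3 - <<'E'
from workcell import readout, order
print(readout.observe()["contact_force"], order.close_job())
E
```

```text
the job is handed in; nothing more can be done
[ 0.31966421 -0.01795415 -0.62629029] None
```

All five lamp parts are set out as asked, and I handed the job in at about 43 s of the 125 s. The gripper was open and clear of everything. I never approached the wax tin, the red column or the yellow ring.

| Part | Measured position (x, y in mm) | Target (x, y in mm) | Last check |
|---|---|---|---|
| Foot on tile | (601, 106) | tile (598, 105) | stub up, looked centred in the pictures |
| Collar on foot | (599, 105) | foot (601, 106) | looked flat on the foot in the pictures |
| Column on board | (618, -6) | middle (617, -7) | upright |
| Finial on mat | (637, -122) | mat (637, -121) | upright |
| Spindle in rest | (568, 318), axis 14.9° | rest (569, 318), axis 14.8° | not disturbed on release |

- **Force:** putting the foot down pressed the wrist to about 54 N, under the 120 N limit. Every later placement stayed under about 10 N.
- **Camera disagreement:** the top and side cameras differed from the wrist camera by 5 to 10 mm on several parts. I trusted the wrist camera because its close-up readings agreed with where the gripper closed.
- **Failed detections:** the final side view did not find the column or finial and gave one wrong position for the mat. I relied on the wrist and top views for those.
- **Not measured:** the collar's height and the parts' tilt were judged from the pictures and the release heights. I had used all 16 picture views before the last placement, so the spindle and the final state were checked only from detected positions.

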